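# Refit the air-filter cover on a lawn-tractor engine

### The arm

A 6-joint arm with a two-finger parallel gripper is mounted at the origin on the work surface. World frame = base frame: x ahead of the robot, y to its left, z up, the work surface at z = 0. Lengths are in m, angles in rad, forces in N, time in s.
With the tool pointing down it reaches from about 0.275 to 0.725 m from the base axis. Payload 15.9 kg.
Tool frame: the origin (TCP) lies between the finger pads; the fingertips stand 25 mm ahead of it and the grasp point (between the pads) lies 6 mm ahead of it; z points along the fingers, y is the direction in which the jaws open and shut (so a half turn about z gives the same grasp; the last joint's range is limited). The gripper opens to 85 mm and grips with 20 to 120 N. Pads are 22 mm wide; open, the fingers measure 114 mm over their backs; the gripper's body (76 mm by 85 mm) begins 54 mm behind the grasp point. The pads swing forward as they close: fully open they stand 13 mm farther back than shut.
Start: joints at [1.285, 0.213, -0.034, 1.323, 0, 1.571], TCP at [0.141, 0.48, 0.256] pointing down, gripper open.
Joint ranges: [-2.98, 2.98], [-0.74, 1.72], [-1.14, 1.35], [-2.1, 2.04], [-1.57, 1.44], [-3.14, 3.14]. Speed limits (rad/s): [1.89, 1.89, 2.39, 2.57, 3.14, 3.14].

### API

Orientations are given as a 3x3 rotation matrix whose columns are the frame's x, y, z axes.
In Python, from workcell import env, viewer, workorder gives the robot as it stands.
- The arm moves only by the tool send_rows, never from a script. Its argument "increments" is a list of rows, each an object of numbers: "hand": the finger opening in mm, from 0 to 85.4; "dx", "dy", "dz": the shift along the world's x, y, z in mm; "twist": the turn about the world's z in rad. A call has 1 to 20 rows; each row shifts and turns the commanded pose from where the row before left it; what a row does not reach is not made up. A row lasts 1/12 s, in which the tool goes at most 41.7 mm and 7.16 degrees, less where a joint would pass 70% of its speed; a pose out of reach is approached as far as the arm can. A call with a gripper value outside its range is refused whole. The fingers move at their own pace and stop on an object; "grip_force" is the grip in N (left out, the last holds). Time passes only in rows, so rows that do not move let the fingers close. It gives the time, the measured TCP pose, the force and the opening at its end, in the units of the state.
- env.sense(): the state, without advancing time (a new reading comes with each control period).
- viewer.snapshot(name): name is "side" or "top"; returns a dict with "pixels" (384x512x3 uint8, red, green, blue), "range_z" (384x512 float32, m along the optical axis (not along the pixel's ray), 0 where there is no reading), "fx", "fy", "cx", "cy" (pixels), "pose" (4x4, takes a point from camera to world coordinates). Camera axes: x right, y down, z forward; pixel columns grow to the right and rows downward; lengths in m; the calibration is good to about 2 mm. A picture is of the moment at which its call begins.
- workorder.job_done(): hands the job in, once; it reports no verdict.
The state is a dict: "t": time; "q": joint angles; "qvel": joint speeds; "tau": joint torques, N m; "tcp_pos": TCP position; "tool_rot": TCP orientation; "wrist_force": force on the tool from outside, world axes, zero at the start; "torque": the same for the moment, N m; "opening": finger opening in m.
Only numpy, scipy, OpenCV 4.12 (cv2) and the standard library are available. Lean on these libraries where they do the work, as an engineer would, in place of code of your own. Each camera call takes 0.05 s, during which the arm holds its last target.

### The job

The lawn-tractor engine on the bench has just been given a new air filter. Put the blue cover back on its black filter box: tip the cover so that its two tongues go in under the box's fixed grey lip, then lower the other edge until the cover lies level and fully home in its recess, and let go of it. Leave the other things on the bench where they are.

Things in the scene. Friction and masses are not known exactly. Their poses are not given: they have to be found in the camera images.
- cover: Loose blue plastic cover, 0.2 kg, flat on the bench, grip up, 169 mm long (x), 133 wide (y). Origin: centre of its flat underside, z up. Plate 5 mm thick from x = -84.5 to +67.5; raised panel on it (x -62 to +50, y +-50) 8 mm above the underside; at the +x end two tongues 4 mm thick, undersides level with the plate's, each 34 wide at y = +-36, run on to x = +84.5.
- cover_tongues (a point): Point on the cover midway between the ends of its two tongues, on the underside: x = +84.5 mm, y = 0, z = 0 in the cover's frame. Axes as the cover's. These ends go under the lip.
- cover_grip (a point): Middle of the top edge of the cover's upright grip fin (x = -6 mm, y = 0, z = 34 in the cover's frame; axes as the cover's). The fin is what one takes hold of: 14 mm thick (x), 62 mm long (y), standing 26 mm above the raised panel.
- box_seat (a point): Centre of the recess in the black filter box (fixed to the engine), 140 mm above the bench, at the height of the ledges the cover rests on; x points to the lip, z up. Cover home: its origin here, axes alike. Recess 176 mm long (x), 140 wide (y); three rims 6 thick, 10 high, inner edges bevelled; ledges 6 wide on both sides and at -x, none under the lip. Filter top 10 mm below.
- box_lip (a point): Middle of the free edge of the box's fixed grey lip, on its underside: x = +72 mm, y = 0, z = +9 in the box_seat frame, axes alike. The lip spans the full width at the +x end, overhangs the recess by 16 mm and is 5 mm thick; the cover is 9 mm too long to drop in flat past it. Beside the box at +y, from 97 mm off its centre, stands the engine's blue shroud, its top 53 mm above the seat.
- screw_dish: Bystander: round steel dish, 104 mm across, 24 mm high, with the cover's two screws in it. Origin: centre of its underside.
- old_filter: Bystander: the dirty old filter, orange frame, 145 x 124 x 33 mm, lying flat. Origin: centre of its underside.
- oil_bottle: Bystander: upright grey oil bottle, 74 mm across, 190 mm high. Origin: centre of its underside.
- screwdriver: Bystander: screwdriver with a red handle, lying on the bench. Origin near the middle of its length.
There are look-alikes about, which are no part of the job. Of the things like the cover, leave any that is pink; of the rest the smaller one is meant.

How it is judged:
On the way:
1. the cover, tipped with its tongues down, has the tongue ends in under the lip (x of cover_tongues in the frame of box_lip between 0.003 and 0.02 m and z of cover_tongues in the frame of box_lip between -0.022 and -0.002 m and z of cover in the frame of box_seat above 0.003 m and angle between cover's own z axis and vertical above 0.035 rad), for 0.1 s.
At the end, for the whole second after the job is handed in: The cover rests, let go and still, level (within 0.03 rad) on the ledges of its recess: its origin within 6 mm lengthwise and sideways of the seat point and within 2.5 mm (3 mm below) of its height, with the tongue ends at least 5 mm in under the lip (x of cover in the frame of box_seat between -0.006 and 0.006 m and y of cover in the frame of box_seat between -0.006 and 0.006 m and z of cover in the frame of box_seat between -0.003 and 0.0025 m and angle between cover's own z axis and vertical below 0.03 rad and x of cover_tongues in the frame of box_lip above 0.005 m and z of cover_tongues in the frame of box_lip below -0.003 m and linear speed of cover below 0.01 m/s); the robot touches nothing.
It fails at once if the screw dish, old filter, oil bottle or screwdriver is moved by more than 30 mm or the bottle is tipped (distance of any of screw_dish, old_filter, oil_bottle, screwdriver from where it was at the start of the episode above 0.03 m or angle between oil_bottle's own z axis and vertical above 0.3 rad).
It also fails if it takes over 58 s, if anything falls off the work surface, if the arm or the gripper's body presses on something with over 40 N, if the wrist force passes 120 N, or if a joint passes its speed limit or range.

## Working session

There is one attempt and no reset: what is moved stays moved. The work goes in short steps, Python scripts to look and compute and a tool call to move; the robot and the scene stay as the last step left them, time stands still between calls to the robot, and variables do not carry over. Pictures are saved under pics/ and viewed, and the job is handed in when it is done.

Besides the shell and the picture viewer there is one more tool, called after "Request:" as name(argument=value, ...) on one line, values as JSON. send_rows: Moves the arm, as the interface text tells. Its arguments: {"type":"object","properties":{"increments":{"type":"array","items":{"type":"object","properties":{"hand":{"type":"number"},"dx":{"type":"number"},"dy":{"type":"number"},"dz":{"type":"number"},"twist":{"type":"number"}}}},"grip_force":{"type":"number"}},"required":["increments"]}

```bash
mkdir -p pics; ls
cat > h.py <<'E'
import numpy as np, cv2
from workcell import env, viewer, workorder
def snap(n,tag):
    s=viewer.snapshot(n); cv2.imwrite(f'pics/{tag}.png',cv2.cvtColor(s['pixels'],cv2.COLOR_RGB2BGR)); np.savez(f'pics/{tag}.npz',**s); return s
def load(tag): return dict(np.load(f'pics/{tag}.npz'))
def pts(s):
    z=s['range_z']; v,u=np.mgrid[:z.shape[0],:z.shape[1]]
    p=np.stack([(u-s['cx'])/s['fx']*z,(v-s['cy'])/s['fy']*z,z],-1)
    w=p@s['pose'][:3,:3].T+s['pose'][:3,3]; w[z==0]=np.nan; return w
def ray(s,u,v,h):
    d=s['pose'][:3,:3]@np.array([(u-s['cx'])/s['fx'],(v-s['cy'])/s['fy'],1]); o=s['pose'][:3,3]
    return o+d*(h-o[2])/d[2]
def proj(s,p):
    c=s['pose'][:3,:3].T@(np.array(p)-s['pose'][:3,3]); return c[0]/c[2]*s['fx']+s['cx'],c[1]/c[2]*s['fy']+s['cy']
E
python3 - <<'E'
from h import *
np.set_printoptions(precision=3,suppress=True)
for n in ('top','side'):
    s=snap(n,n+'0'); print(n,s['fx'],s['cx'],s['cy']);print(s['pose'])
print({k:v for k,v in env.sense().items()})
E
```

```text
pics
top 443.5522628895596 259.67577155962925 193.39259329047894
[[ 0.02  -0.994  0.103  0.405]
 [-1.    -0.021  0.    -0.158]
 [ 0.002 -0.103 -0.995  1.269]
 [ 0.     0.     0.     1.   ]]
side 378.2414302863243 262.4914067068774 189.12782592017655
[[ 0.838 -0.366  0.406  0.172]
 [-0.546 -0.553  0.629 -0.721]
 [-0.006 -0.749 -0.663  0.702]
 [ 0.     0.     0.     1.   ]]
{'t': 0.1, 'q': array([ 1.285,  0.213, -0.035,  1.323,  0.   ,  1.571]), 'qvel': array([-0.001, -0.002,  0.003, -0.001,  0.   , -0.001]), 'tau': array([ -0.001, -68.725,  48.78 ,   0.012,  -0.   ,   0.   ]), 'tcp_pos': array([0.141, 0.479, 0.256]), 'tool_rot': array([[-0.959,  0.282, -0.   ],
       [ 0.282,  0.959, -0.001],
       [ 0.   , -0.001, -1.   ]]), 'wrist_force': array([-0.235, -0.487, -1.389]), 'torque': array([-0.013,  0.001,  0.009]), 'opening': 0.08538977660685541}
```

View pics/top0.png

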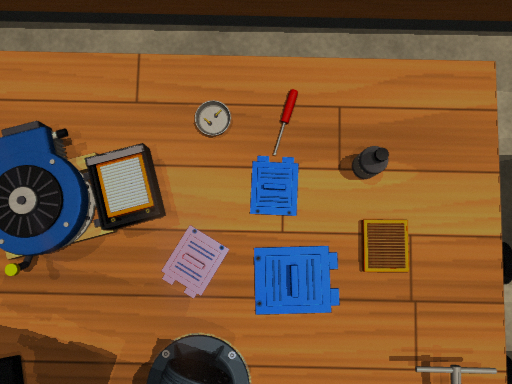

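View pics/side0.png

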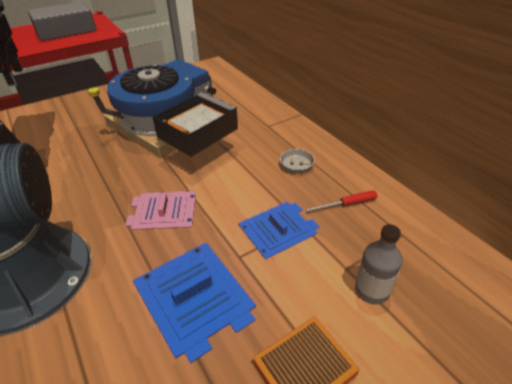

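The top view shows these cover look-alikes:
- small blue at (274,186)
- large blue at (295,280)
- pink at (195,262)

Pink is excluded and the smaller of the other two is wanted, so I choose (274,186). The box is at (125,187), with its grey lip at the upper end, about (115,152).

Run:
```python
from h import *
s=load('top0'); b=cv2.cvtColor(s['pixels'],cv2.COLOR_RGB2BGR)
A=cv2.resize(b[140:230,230:320],(540,540),interpolation=cv2.INTER_CUBIC)
cv2.imwrite('pics/cA.png',A)
cv2.imwrite('pics/cB.png',cv2.resize(b[125:245,70:190],(600,600),interpolation=cv2.INTER_CUBIC))
s2=load('side0'); b2=cv2.cvtColor(s2['pixels'],cv2.COLOR_RGB2BGR)
C=cv2.resize(b2[190:265,230:330],(600,450),interpolation=cv2.INTER_CUBIC)
D=cv2.resize(b2[80:170,140:260],(800,600),interpolation=cv2.INTER_CUBIC)
cv2.imwrite('pics/cC.png',C);cv2.imwrite('pics/cD.png',D)
```

```text
(no output)
```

View pics/cA.png

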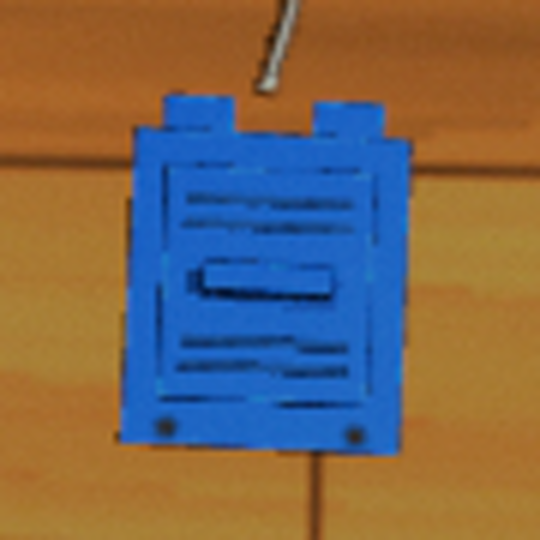

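View pics/cB.png

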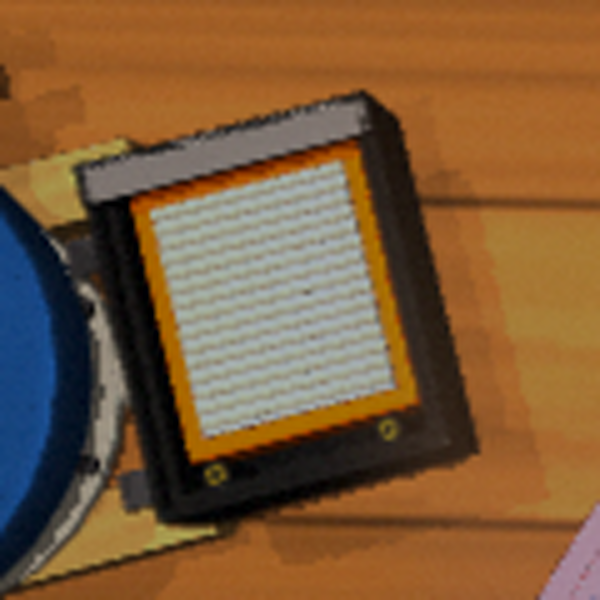

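View pics/cC.png

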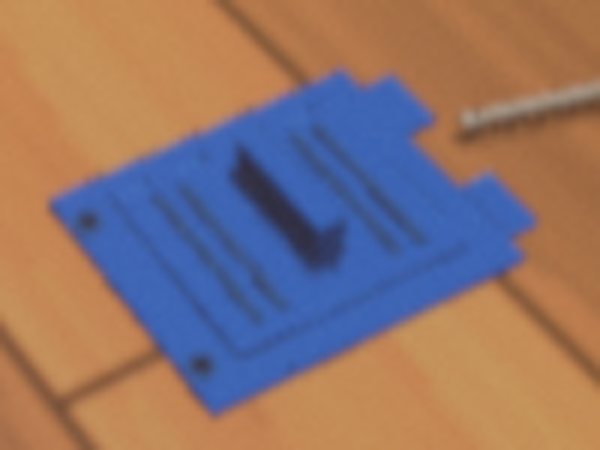

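View pics/cD.png

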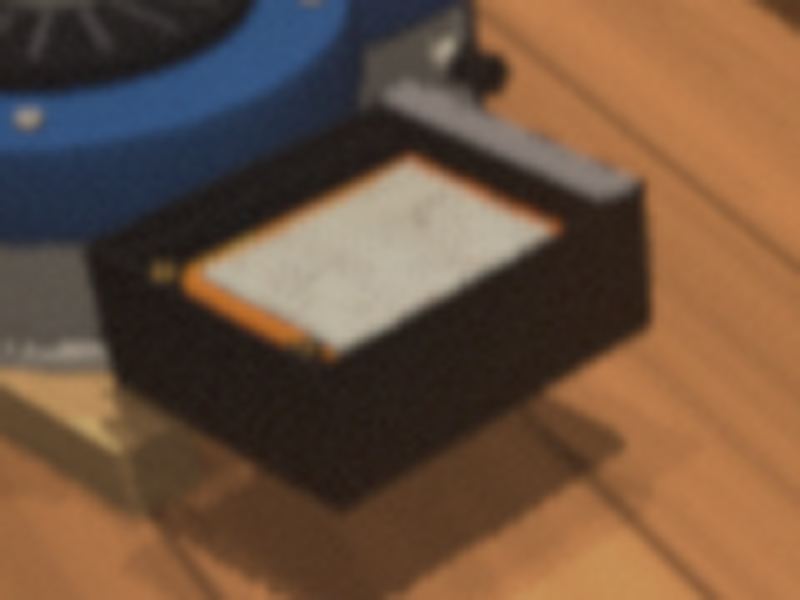

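Run:
```python
from h import *
np.set_printoptions(precision=4,suppress=True)
for n in ('top0','side0'):
    s=load(n); hsv=cv2.cvtColor(s['pixels'],cv2.COLOR_RGB2HSV)
    m=cv2.inRange(hsv,(100,120,60),(125,255,255))
    roi=np.zeros_like(m)
    if n=='top0': roi[145:225,240:308]=255
    else: roi[195:262,234:325]=255
    m=cv2.morphologyEx(m&roi,cv2.MORPH_CLOSE,np.ones((5,5)))
    c=max(cv2.findContours(m,0,cv2.CHAIN_APPROX_NONE)[0],key=cv2.contourArea)[:,0]
    w=np.array([ray(s,u,v,0.004) for u,v in c])[:,:2]
    r=cv2.minAreaRect((w*1000).astype(np.float32)); print(n,'cover rect',r); print(cv2.boxPoints(r))
    P=pts(s); z=P[...,2][(m>0)]; print('z pct',np.nanpercentile(z,[5,25,50,75,95,99]))
    f=(m>0)&(P[...,2]>0.028); print('fin top pts',f.sum(), P[f].mean(0) if f.sum() else '')
    if f.sum()>4: print(cv2.minAreaRect((P[f][:,:2]*1000).astype(np.float32)))
# box
s=load('top0');P=pts(s)
R=P[125:245,70:190]
h,e=np.histogram(R[...,2][~np.isnan(R[...,2])],bins=np.arange(-.005,.26,.005))
print([(round(a,3),k) for a,k in zip(e,h) if k>20])
```

```text
top0 cover rect ((560.7960815429688, -198.94143676757812), (131.74163818359375, 168.0519256591797), 88.5807113647461)
[[ 475.1644 -262.7108]
 [ 643.1647 -266.8733]
 [ 646.4278 -135.1721]
 [ 478.4274 -131.0096]]
z pct [0.0032 0.0061 0.0083 0.0105 0.0163 0.0376]
fin top pts 115 [ 0.5542 -0.1993  0.0354]
((554.6937866210938, -199.20994567871094), (59.535640716552734, 14.668846130371094), 88.04814910888672)
side0 cover rect ((557.5248413085938, -200.40072631835938), (128.5290985107422, 165.453857421875), 88.65066528320312)
[[ 473.3076 -262.6994]
 [ 638.7155 -266.5955]
 [ 641.7421 -138.1021]
 [ 476.3342 -134.2059]]
z pct [0.0014 0.0032 0.0049 0.0067 0.0273 0.0325]
fin top pts 114 [ 0.5515 -0.2012  0.0316]
((551.541748046875, -198.95248413085938), (62.86863708496094, 15.386431694030762), 87.83584594726562)
[(np.float64(-0.005), np.int64(2338)), (np.float64(0.0), np.int64(4375)), (np.float64(0.005), np.int64(569)), (np.float64(0.01), np.int64(31)), (np.float64(0.035), np.int64(142)), (np.float64(0.04), np.int64(325)), (np.float64(0.045), np.int64(77)), (np.float64(0.05), np.int64(229)), (np.float64(0.055), np.int64(66)), (np.float64(0.075), np.int64(42)), (np.float64(0.08), np.int64(111)), (np.float64(0.085), np.int64(113)), (np.float64(0.09), np.int64(61)), (np.float64(0.095), np.int64(45)), (np.float64(0.1), np.int64(47)), (np.float64(0.105), np.int64(53)), (np.float64(0.11), np.int64(51)), (np.float64(0.115), np.int64(85)), (np.float64(0.12), np.int64(239)), (np.float64(0.125), np.int64(1575)), (np.float64(0.13), np.int64(1122)), (np.float64(0.135), np.int64(263)), (np.float64(0.14), np.int64(423)), (np.float64(0.145), np.int64(314)), (np.float64(0.15), np.int64(620)), (np.float64(0.155), np.int64(344)), (np.float64(0.16), np.int64(144)), (np.float64(0.165), np.int64(363)), (np.float64(0.17), np.int64(60))]
```

Run:
```python
from h import *
np.set_printoptions(precision=4,suppress=True)
def rect(w): 
    r=cv2.minAreaRect((w*1000).astype(np.float32)); return np.round(r[0],1),np.round(r[1],1),round(r[2],2)
out={}
for n,sl in (('top0',(slice(125,245),slice(80,190))),('side0',(slice(85,170),slice(145,250)))):
    s=load(n); hsv=cv2.cvtColor(s['pixels'],cv2.COLOR_RGB2HSV);P=pts(s)
    roi=np.zeros(hsv.shape[:2],np.uint8); roi[sl]=255
    H,S,V=cv2.split(hsv)
    lip=((S<50)&(V>80)&(V<170)&(roi>0)).astype(np.uint8)*255
    lip=cv2.morphologyEx(lip,cv2.MORPH_OPEN,np.ones((3,3)))
    k,l,st,ce=cv2.connectedComponentsWithStats(lip)
    for i in range(1,k):
        if st[i,4]>60:
            M=l==i; c=np.argwhere(M)
            w=np.array([ray(s,u,v,0.154) for v,u in c])
            print(n,'grey',st[i],'zmed',np.nanmedian(P[M][:,2]),'rect@.154',rect(w[:,:2]))
    fr=cv2.inRange(hsv,(8,150,120),(20,255,255))&roi
    fr[P[...,2]<0.1]=0
    c=np.argwhere(fr>0)
    if len(c): print(n,'frame z',np.nanmedian(P[fr>0][:,2]),rect(np.array([ray(s,u,v,0.13)[:2] for v,u in c])),len(c))
    # brass holes
    br=((H>20)&(H<35)&(S>90)&(V>90)&(roi>0)&(P[...,2]>0.1)).astype(np.uint8)
    k,l,st,ce=cv2.connectedComponentsWithStats(br)
    for i in range(1,k):
        if st[i,4]>=4: print(n,'brass',st[i],ce[i],np.nanmedian(P[l==i][:,2]),ray(s,*ce[i],0.14))
    # rim/ledge top outline: all points z in .14-.16
    Q=P[sl]; 
    q=Q[(Q[...,2]>0.138)&(Q[...,2]<0.162)]
```

```text
top0 grey [ 87 146  55  19 378] zmed 0.1548225333151434 rect@.154 (array([612.1, 214.5]), array([ 19. , 142.2]), 16.05)
top0 grey [ 88 188   8  29 119] zmed 0.05347746446915447 rect@.154 (array([490.4, 264.6]), array([71.4, 16.3]), 5.64)
top0 frame z 0.12740220541653735 (array([546.6, 168.8]), array([308.2, 263.4]), 3.03) 650
top0 brass [146 209   3   4   8] [147.25 210.25] 0.1441425874943607 [0.4728 0.1273 0.14  ]
side0 grey [196  87  36  23 221] zmed 0.15113315665522054 rect@.154 (array([603.6, 228. ]), array([ 39.8, 178.5]), 5.24)
side0 grey [145 124  10  10  88] zmed 0.05441850115711211 rect@.154 (array([388.9, 171.4]), array([51.3, 23.3]), 70.0)
side0 frame z 0.12338427489067366 (array([549.2, 161.8]), array([448.2, 218.7]), 55.04) 68
```

Run:
```python
from h import *
np.set_printoptions(precision=4,suppress=True)
T=load('top0');S=load('side0')
t=lambda x,y:((x+.5)/5-.5+70,(y+.5)/5-.5+125)
d=lambda x,y:((x+.5)/6.667-.5+140,(y+.5)/6.667-.5+80)
def tri(a,b):
    A=[];B=[]
    for s,(u,v) in ((T,a),(S,b)):
        o=s['pose'][:3,3]; D=s['pose'][:3,:3]@np.array([(u-s['cx'])/s['fx'],(v-s['cy'])/s['fy'],1]);D/=np.linalg.norm(D)
        M=np.eye(3)-np.outer(D,D);A.append(M);B.append(M@o)
    p=np.linalg.solve(sum(A),sum(B)); return p, [np.linalg.norm(A[i]@p-B[i])*1000 for i in (0,1)]
for nm,a,b in (('holeL',(216,473),(162,270)),('holeR',(389,430),(305,345)),('lipinR',(368,133),(600,198)),('lipinL',(88,203),(385,97)),('lipoutR',(365,98),(640,180))):
    p,r=tri(t(*a),d(*b)); print(nm,p,np.round(r,1),'top@.14',ray(T,*t(*a),.14),'@.154',ray(T,*t(*a),.154),'side@.154',ray(S,*d(*b),.154),'side@.14',ray(S,*d(*b),.14))
# frame lines from top: filter frame corners at .13
for c in ((130,203),(358,143),(420,403),(190,466)): print('frame',ray(T,*t(*c),.13))
# rotated-frame extents
P=pts(T)[125:245,80:190]
q=P[(P[...,2]>.139)&(P[...,2]<.162)&(P[...,1]<.27)]
for n in ('top0','side0'):
    s=load(n);P=pts(s); M=(P[...,2]>.142)&(P[...,2]<.165)&(P[...,0]>.42)&(P[...,0]<.66)&(P[...,1]>.1)&(P[...,1]<.27)
    q=P[M][:,:2]*1000; print(n,M.sum(),cv2.minAreaRect(q.astype(np.float32)))
    cv2.imwrite(f'pics/m_{n}.png',M.astype(np.uint8)*255)
```

```text
holeL [0.4465 0.2148 0.1387] [1.9 1.9] top@.14 [0.4483 0.2137 0.14  ] @.154 [0.4477 0.2091 0.154 ] side@.154 [0.4374 0.1901 0.154 ] side@.14 [0.4442 0.2133 0.14  ]
holeR [0.4715 0.1272 0.1391] [0.5 0.5] top@.14 [0.4719 0.1268 0.14  ] @.154 [0.4711 0.1233 0.154 ] side@.154 [0.4631 0.105  0.154 ] side@.14 [0.4705 0.1261 0.14  ]
lipinR [0.6207 0.1423 0.1526] [2.2 2.2] top@.14 [0.6252 0.1448 0.14  ] @.154 [0.6225 0.1411 0.154 ] side@.154 [0.6175 0.1409 0.154 ] side@.14 [0.6289 0.1629 0.14  ]
lipinL [0.5838 0.2833 0.1498] [0.2 0.2] top@.14 [0.5857 0.2871 0.14  ] @.154 [0.5834 0.2816 0.154 ] side@.154 [0.5805 0.2758 0.154 ] side@.14 [0.5909 0.3013 0.14  ]
lipoutR [0.6398 0.1436 0.1546] [0.7 0.7] top@.14 [0.6436 0.1472 0.14  ] @.154 [0.6406 0.1435 0.154 ] side@.154 [0.6396 0.1448 0.154 ] side@.14 [0.6516 0.1669 0.14  ]
frame [0.5877 0.2692 0.13  ]
frame [0.6218 0.1525 0.13  ]
frame [0.4868 0.1141 0.13  ]
frame [0.4519 0.2305 0.13  ]
top0 1103 ((532.93212890625, 191.51657104492188), (188.64227294921875, 153.5236053466797), 15.940688133239746)
side0 542 ((530.78125, 190.2714385986328), (191.7735595703125, 155.78378295898438), 16.4374942779541)
```

Seat measured at (0.532, 0.191, 0.140), yaw about 16°. The outer size comes out at 189x154 mm (188x152 expected). Cover origin is (0.559, -0.200), yaw about -1.4°, with the fin at (0.553, -0.1995). The send_rows tool can't tilt the gripper, so I'll grip the fin by its two ends, with the jaws along the cover's y. The cover can then pivot in the pads, and I'll tip it against the -x rim.

Request:
send_rows(increments=[{"dx":16,"dy":-26,"twist":0.0131,"hand":85},{"dx":16,"dy":-26,"twist":0.0131},{"dx":16,"dy":-26,"twist":0.0131},{"dx":16,"dy":-26,"twist":0.0131},{"dx":16,"dy":-26,"twist":0.0131},{"dx":16,"dy":-26,"twist":0.0131},{"dx":16,"dy":-26,"twist":0.0131},{"dx":16,"dy":-26,"twist":0.0131},{"dx":16,"dy":-26,"twist":0.0131},{"dx":16,"dy":-26,"twist":0.0131},{"dx":16,"dy":-26,"twist":0.0131},{"dx":16,"dy":-26,"twist":0.0131},{"dx":16,"dy":-26,"twist":0.0131},{"dx":16,"dy":-26,"twist":0.0131},{"dx":16,"dy":-26,"twist":0.0131},{"dx":16,"dy":-26,"twist":0.0131},{"dx":16,"dy":-26,"twist":0.0131},{"dx":16,"dy":-26,"twist":0.0131},{"dx":16,"dy":-26,"twist":0.0131},{"dx":16,"dy":-26,"twist":0.0131}])

```text
$.increments[0]: bad value
```

Request:
send_rows(increments=[{"dx":16,"dy":-26,"dz":0,"twist":0.0131,"hand":85}])

```text
t: 0.18
tcp_pos: [0.1557, 0.4557, 0.2555]
tool_rot: [[-0.964, 0.267, -0.001], [0.267, 0.964, -0.0], [0.001, -0.0, -1.0]]
wrist_force: [0.7, 0.6, -0.3]
opening: 0.085
```

Request:
send_rows(increments=[{"dx":16,"dy":-26,"dz":0,"twist":0.0131,"hand":85},{"dx":16,"dy":-26,"dz":0,"twist":0.0131,"hand":85},{"dx":16,"dy":-26,"dz":0,"twist":0.0131,"hand":85},{"dx":16,"dy":-26,"dz":0,"twist":0.0131,"hand":85},{"dx":16,"dy":-26,"dz":0,"twist":0.0131,"hand":85},{"dx":16,"dy":-26,"dz":0,"twist":0.0131,"hand":85},{"dx":16,"dy":-26,"dz":0,"twist":0.0131,"hand":85},{"dx":16,"dy":-26,"dz":0,"twist":0.0131,"hand":85},{"dx":16,"dy":-26,"dz":0,"twist":0.0131,"hand":85},{"dx":16,"dy":-26,"dz":0,"twist":0.0131,"hand":85},{"dx":16,"dy":-26,"dz":0,"twist":0.0131,"hand":85},{"dx":16,"dy":-26,"dz":0,"twist":0.0131,"hand":85},{"dx":16,"dy":-26,"dz":0,"twist":0.0131,"hand":85},{"dx":16,"dy":-26,"dz":0,"twist":0.0131,"hand":85},{"dx":16,"dy":-26,"dz":0,"twist":0.0131,"hand":85},{"dx":16,"dy":-26,"dz":0,"twist":0.0131,"hand":85},{"dx":16,"dy":-26,"dz":0,"twist":0.0131,"hand":85},{"dx":16,"dy":-26,"dz":0,"twist":0.0131,"hand":85},{"dx":16,"dy":-26,"dz":0,"twist":0.0131,"hand":85}])

```text
t: 1.77
tcp_pos: [0.4613, -0.0419, 0.2561]
tool_rot: [[-1.0, 0.023, -0.0], [0.023, 1.0, 0.0], [0.0, 0.0, -1.0]]
wrist_force: [0.3, 1.5, 0.9]
opening: 0.0852
```

```bash
python3 -c "
from h import *
print(env.sense()['q'])"
```

```text
[-9.05540380e-02  1.37645614e-01 -1.26306018e-01  1.30726518e+00
  2.91912735e-05 -6.71359379e-02]
```

Request:
send_rows(increments=[{"dx":11.5,"dy":-19.7,"dz":-19,"twist":0,"hand":85},{"dx":11.5,"dy":-19.7,"dz":-19,"twist":0,"hand":85},{"dx":11.5,"dy":-19.7,"dz":-19,"twist":0,"hand":85},{"dx":11.5,"dy":-19.7,"dz":-19,"twist":0,"hand":85},{"dx":11.5,"dy":-19.7,"dz":-19,"twist":0,"hand":85},{"dx":11.5,"dy":-19.7,"dz":-19,"twist":0,"hand":85},{"dx":11.5,"dy":-19.7,"dz":-19,"twist":0,"hand":85},{"dx":11.5,"dy":-19.7,"dz":-19,"twist":0,"hand":85},{"dx":0,"dy":0,"dz":0,"twist":0,"hand":85},{"dx":0,"dy":0,"dz":0,"twist":0,"hand":85}])

```text
t: 2.6
tcp_pos: [0.5522, -0.1983, 0.1027]
tool_rot: [[-1.0, 0.025, -0.003], [0.025, 1.0, 0.001], [0.003, 0.001, -1.0]]
wrist_force: [-0.3, -0.1, 0.5]
opening: 0.0849
```

Run:
```python
from h import *
print(env.sense()['tcp_pos'])
for n,sl in (('top',(120,260,210,350)),('side',(160,280,210,350))):
    s=snap(n,n+'1'); b=cv2.cvtColor(s['pixels'],cv2.COLOR_RGB2BGR)
    cv2.imwrite(f'pics/{n}1c.png',cv2.resize(b[sl[0]:sl[1],sl[2]:sl[3]],None,fx=4,fy=4,interpolation=cv2.INTER_CUBIC))
```

```text
[ 0.55221186 -0.19833672  0.10267003]
```

View pics/top1c.png

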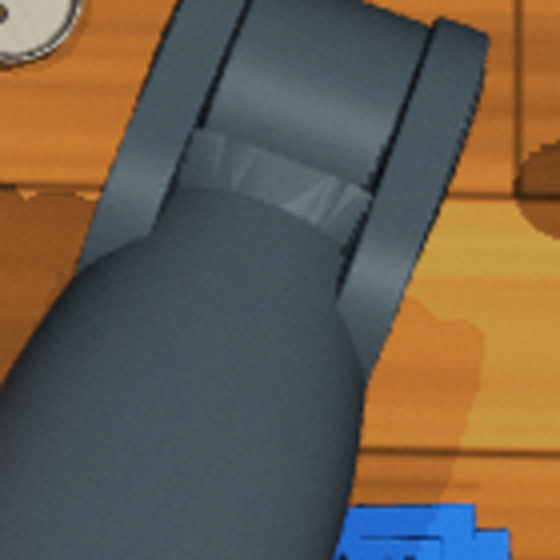

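View pics/side1c.png

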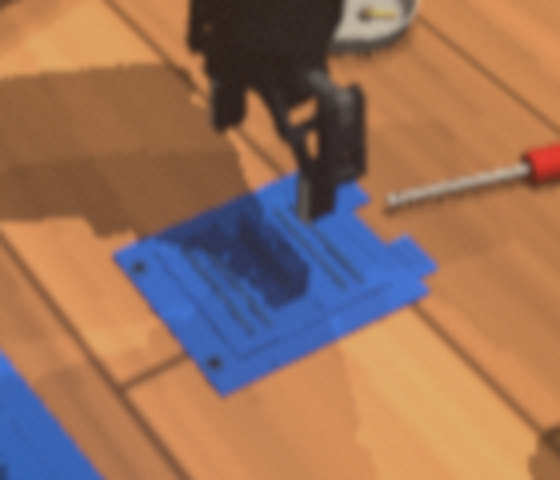

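The side crop shows the jaws over the fin; the near fingertip ends at about crop (318,213). The top view is blocked by the arm. Next I'll check the open fingertip height before descending.

Run:
```python
from h import *
np.set_printoptions(precision=4,suppress=True)
s=load('side1');P=pts(s)
Q=P[200:220,276:296].reshape(-1,3); C=s['pixels'][200:220,276:296].reshape(-1,3)
m=(Q[:,2]>.05)&(Q[:,2]<.15)
print(m.sum(),np.nanmin(Q[m],0),np.nanmax(Q[m],0),Q[m].mean(0))
```

```text
148 [ 0.5342 -0.2724  0.0898] [ 0.5544 -0.2398  0.1495] [ 0.5409 -0.2536  0.1228]
```

Request:
send_rows(increments=[{"dx":0.2,"dy":-0.3,"dz":-15,"twist":0,"hand":85},{"dx":0.2,"dy":-0.3,"dz":-15,"twist":0,"hand":85},{"dx":0.2,"dy":-0.3,"dz":-15,"twist":0,"hand":85},{"dx":0.2,"dy":-0.3,"dz":-15,"twist":0,"hand":85},{"dx":0,"dy":0,"dz":-8,"twist":0,"hand":85},{"dx":0,"dy":0,"dz":-5,"twist":0,"hand":85},{"dx":0,"dy":0,"dz":0,"twist":0,"hand":85},{"dx":0,"dy":0,"dz":0,"twist":0,"hand":85}])

```text
t: 3.37
tcp_pos: [0.5541, -0.199, 0.0321]
tool_rot: [[-1.0, 0.023, 0.001], [0.023, 1.0, -0.0], [-0.001, -0.0, -1.0]]
wrist_force: [-0.0, -0.3, 0.3]
opening: 0.085
```

Request:
send_rows(increments=[{"dx":0,"dy":0,"dz":-3,"twist":0,"hand":85},{"dx":0,"dy":0,"dz":0,"twist":0,"hand":72},{"dx":0,"dy":0,"dz":0,"twist":0,"hand":66},{"dx":0,"dy":0,"dz":0,"twist":0,"hand":62},{"dx":0,"dy":0,"dz":0,"twist":0,"hand":58},{"dx":0,"dy":0,"dz":0,"twist":0,"hand":55},{"dx":0,"dy":0,"dz":0,"twist":0,"hand":55}], grip_force=30)

```text
t: 3.95
tcp_pos: [0.5539, -0.199, 0.0288]
tool_rot: [[-1.0, 0.024, 0.001], [0.024, 1.0, 0.0], [-0.001, 0.0, -1.0]]
wrist_force: [-1.1, 2.1, 6.6]
opening: 0.0613
```

Run:
```python
from h import *
s=snap('side','side2'); b=cv2.cvtColor(s['pixels'],cv2.COLOR_RGB2BGR)
cv2.imwrite('pics/side2c.png',cv2.resize(b[170:280,220:340],None,fx=5,fy=5,interpolation=cv2.INTER_CUBIC))
print(env.sense()['tcp_pos'],env.sense()['opening'])
```

```text
[ 0.55396014 -0.19898215  0.02880493] 0.0615806662059599
```

View pics/side2c.png

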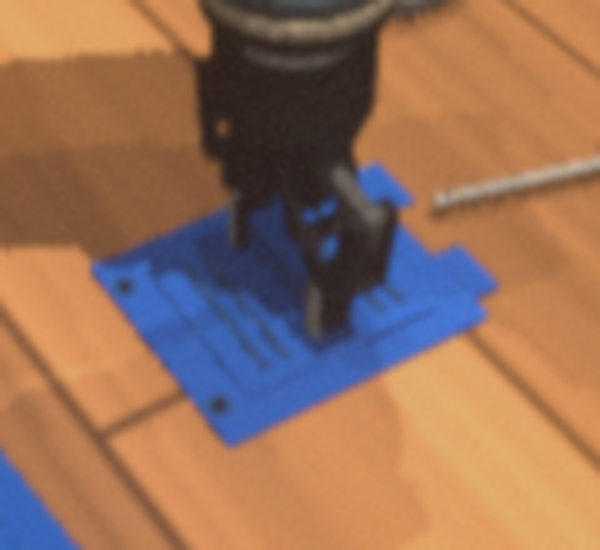

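Gripped at 61.5 mm, but the 6.6 N upward force suggests the fingertips press on the panel. I'll ease off, rise slightly and regrip so that the cover can pivot.

Request:
send_rows(increments=[{"dx":0,"dy":0,"dz":0,"twist":0,"hand":66},{"dx":0,"dy":0,"dz":0,"twist":0,"hand":68},{"dx":0,"dy":0,"dz":3,"twist":0,"hand":68},{"dx":0,"dy":0,"dz":0,"twist":0,"hand":68},{"dx":0,"dy":0,"dz":0,"twist":0,"hand":60},{"dx":0,"dy":0,"dz":0,"twist":0,"hand":55},{"dx":0,"dy":0,"dz":0,"twist":0,"hand":55},{"dx":0,"dy":0,"dz":0,"twist":0,"hand":55}], grip_force=30)

```text
t: 4.67
tcp_pos: [0.5539, -0.1992, 0.0318]
tool_rot: [[-1.0, 0.024, 0.001], [0.024, 1.0, -0.0], [-0.001, -0.0, -1.0]]
wrist_force: [-1.9, -0.6, 7.6]
opening: 0.0615
```

Request:
send_rows(increments=[{"dx":0,"dy":0,"dz":5,"twist":0,"hand":55},{"dx":0,"dy":0,"dz":10,"twist":0,"hand":55},{"dx":0,"dy":0,"dz":15,"twist":0,"hand":55},{"dx":0,"dy":0,"dz":15,"twist":0,"hand":55},{"dx":0,"dy":0,"dz":15,"twist":0,"hand":55},{"dx":0,"dy":0,"dz":0,"twist":0,"hand":55}])

```text
t: 5.17
tcp_pos: [0.5552, -0.1997, 0.0947]
tool_rot: [[-1.0, 0.024, 0.004], [0.024, 1.0, -0.002], [-0.004, -0.001, -1.0]]
wrist_force: [0.8, -0.5, -1.6]
opening: 0.0615
```

Run:
```python
from h import *
s=snap('side','side3'); b=cv2.cvtColor(s['pixels'],cv2.COLOR_RGB2BGR)
cv2.imwrite('pics/side3c.png',cv2.resize(b[130:260,210:340],None,fx=4,fy=4,interpolation=cv2.INTER_CUBIC))
print(env.sense()['tcp_pos'],env.sense()['opening'])
```

```text
[ 0.55474436 -0.19946123  0.09300629] 0.06098181918363715
```

View pics/side3c.png

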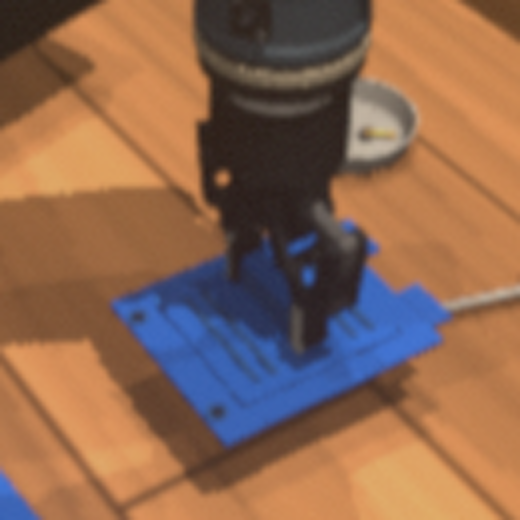

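Lifted level and secure. Now carry it to the staging point above the box, with the tongue ends about 6 mm short of the lip edge.

Request:
send_rows(increments=[{"dx":-2.3,"dy":10,"dz":14,"twist":0.0152,"hand":55},{"dx":-2.3,"dy":19,"dz":14,"twist":0.0152,"hand":55},{"dx":-2.3,"dy":20,"dz":14,"twist":0.0152,"hand":55},{"dx":-2.3,"dy":20,"dz":14,"twist":0.0152,"hand":55},{"dx":-2.3,"dy":20,"dz":14,"twist":0.0152,"hand":55},{"dx":-2.3,"dy":20,"dz":14,"twist":0.0152,"hand":55},{"dx":-2.3,"dy":20,"dz":14,"twist":0.0152,"hand":55},{"dx":-2.3,"dy":20,"dz":14,"twist":0.0152,"hand":55},{"dx":-2.3,"dy":20,"dz":14,"twist":0.0152,"hand":55},{"dx":-2.3,"dy":20,"dz":10,"twist":0.0152,"hand":55},{"dx":-2.3,"dy":20,"dz":0,"twist":0.0152,"hand":55},{"dx":-2.3,"dy":20,"dz":0,"twist":0.0152,"hand":55},{"dx":-2.3,"dy":20,"dz":0,"twist":0.0152,"hand":55},{"dx":-2.3,"dy":20,"dz":0,"twist":0.0152,"hand":55},{"dx":-2.3,"dy":20,"dz":0,"twist":0.0152,"hand":55},{"dx":-2.3,"dy":20,"dz":0,"twist":0.0152,"hand":55},{"dx":-2.3,"dy":20,"dz":0,"twist":0.0152,"hand":55},{"dx":-2.3,"dy":20,"dz":0,"twist":0.0152,"hand":55},{"dx":-2.3,"dy":20,"dz":0,"twist":0.0152,"hand":55},{"dx":-2.3,"dy":15,"dz":0,"twist":0.0152,"hand":55}])

```text
t: 6.88
tcp_pos: [0.5072, 0.1862, 0.2263]
tool_rot: [[-0.961, -0.278, -0.001], [-0.278, 0.961, -0.0], [0.001, 0.0, -1.0]]
wrist_force: [0.1, -0.3, -1.7]
opening: 0.0613
```

Request:
send_rows(increments=[{"dx":0,"dy":0,"dz":0,"twist":0,"hand":55},{"dx":0,"dy":0,"dz":0,"twist":0,"hand":55},{"dx":0,"dy":0,"dz":0,"twist":0,"hand":55},{"dx":0,"dy":0,"dz":0,"twist":0,"hand":55}])

```text
t: 7.22
tcp_pos: [0.5078, 0.1842, 0.227]
tool_rot: [[-0.961, -0.276, -0.0], [-0.276, 0.961, -0.0], [0.001, -0.0, -1.0]]
wrist_force: [0.2, -0.2, -1.9]
opening: 0.0612
```

Run:
```python
from h import *
for n,sl in (('top',(90,250,60,220)),('side',(40,170,110,270))):
    s=snap(n,n+'4'); b=cv2.cvtColor(s['pixels'],cv2.COLOR_RGB2BGR)
    cv2.imwrite(f'pics/{n}4c.png',cv2.resize(b[sl[0]:sl[1],sl[2]:sl[3]],None,fx=5 if n=='side' else 3.7,fy=4.6 if n=='side' else 3.7,interpolation=cv2.INTER_CUBIC) if n=='top' else cv2.resize(b[sl[0]:sl[1],sl[2]:sl[3]],None,fx=4.5,fy=4.5,interpolation=cv2.INTER_CUBIC))
print(env.sense()['tcp_pos'],env.sense()['tool_rot'],env.sense()['opening'])
```

```text
[0.50785014 0.18427142 0.22717383] [[-9.61284119e-01 -2.75559104e-01 -1.52586363e-04]
 [-2.75559089e-01  9.61284128e-01 -1.16261154e-04]
 [ 1.78715669e-04 -6.97134414e-05 -9.99999982e-01]] 0.061549055264013004
```

View pics/side4c.png

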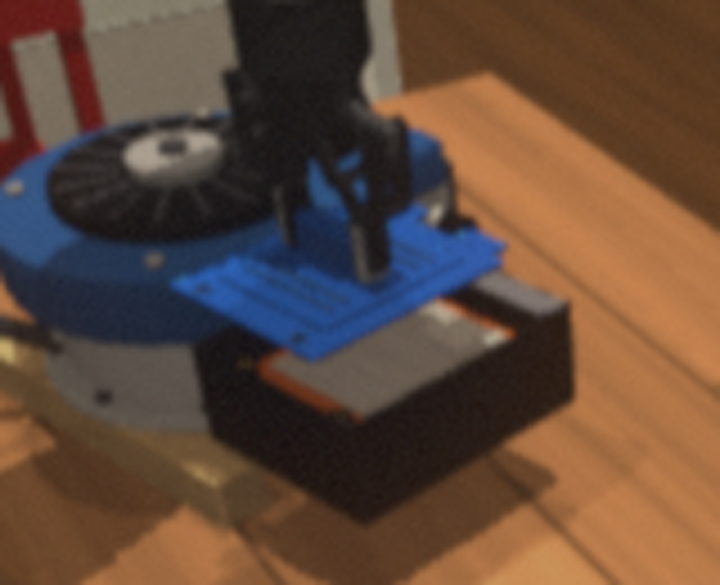

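View pics/top4c.png

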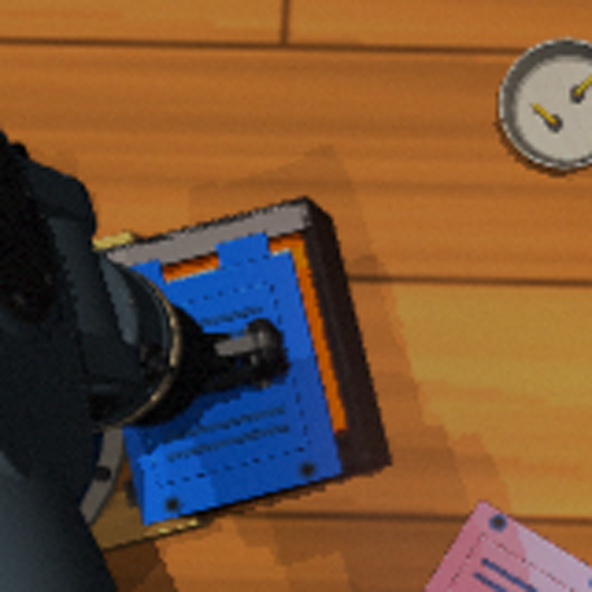

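```bash
cat >> h.py <<'E'
seat=np.array([.5318,.1909,.140]); a=np.radians(16.0)
Rb=np.array([[np.cos(a),-np.sin(a),0],[np.sin(a),np.cos(a),0],[0,0,1]])
def box(p): return Rb.T@(np.asarray(p)-seat)*1000
E
python3 - <<'E'
from h import *
np.set_printoptions(precision=1,suppress=True)
T=load('top4');S=load('side4')
t=lambda x,y:((x+.5)/3.7-.5+60,(y+.5)/3.7-.5+90)
d=lambda x,y:((x+.5)/4.5-.5+110,(y+.5)/4.5-.5+40)
print('tcp',box(env.sense()['tcp_pos']))
for n,p in dict(br=(342,475),tr=(291,250),tgL=(217,243),tgR=(266,233),bl=(147,525)).items(): print('T',n,box(ray(T,*t(*p),.199)))
for n,p in dict(bl=(172,283),br=(310,360),tgRend=(505,243),trplate=(500,265)).items(): print('S',n,box(ray(S,*d(*p),.199)))
P=pts(T); R=P.reshape(-1,3); B=np.array([box(p) for p in R[~np.isnan(R).any(1)]])
hsv=cv2.cvtColor(T['pixels'],cv2.COLOR_RGB2HSV); m=cv2.inRange(hsv,(100,120,60),(125,255,255)); m[~((P[...,1]<.27)&(P[...,1]>.09)&(P[...,2]>.17))]=0
Q=np.array([box(p) for p in P[m>0]]); print(len(Q),np.percentile(Q,[1,50,99],axis=0))
A=np.c_[Q[:,:2],np.ones(len(Q))]; k=np.linalg.lstsq(A,Q[:,2],rcond=None)[0]; print('slopes',np.round(k,4))
E
```

```text
tcp [-24.8   0.2  87.2]
T br [-103.   -65.2   59. ]
T tr [ 50.2 -67.1  59. ]
T tgL [ 67.3 -20.9  59. ]
T tgR [ 65.5 -53.7  59. ]
T bl [-102.2   64.6   59. ]
S bl [-103.8   65.5   59. ]
S br [-107.   -67.3   59. ]
S tgRend [ 62.1 -51.6  59. ]
S trplate [ 40.1 -69.6  59. ]
2334 [[-101.   -65.4   57.3]
 [ -50.8  -17.2   62.8]
 [  63.7   64.1   69.1]]
slopes [-0.  -0.  62.8]
```

Held cover measured in the box frame: tongue ends at x≈66, -x edge at ≈-102, y≈0, level. Lowering to just above the rim.

Request:
send_rows(increments=[{"dx":0,"dy":0,"dz":-8,"twist":0,"hand":55},{"dx":0,"dy":0,"dz":-9,"twist":0,"hand":55},{"dx":0,"dy":0,"dz":-9,"twist":0,"hand":55},{"dx":0,"dy":0,"dz":-8,"twist":0,"hand":55},{"dx":0,"dy":0,"dz":-5,"twist":0,"hand":55},{"dx":0,"dy":0,"dz":-3,"twist":0,"hand":55},{"dx":0,"dy":0,"dz":0,"twist":0,"hand":55},{"dx":0,"dy":0,"dz":0,"twist":0,"hand":55},{"dx":0,"dy":0,"dz":0,"twist":0,"hand":55}], grip_force=30)

```text
t: 8.07
tcp_pos: [0.508, 0.185, 0.1857]
tool_rot: [[-0.961, -0.277, 0.001], [-0.277, 0.961, 0.0], [-0.001, 0.0, -1.0]]
wrist_force: [-0.2, -0.0, -1.8]
opening: 0.0614
```

Request:
send_rows(increments=[{"dx":0,"dy":0,"dz":-1,"twist":0,"hand":55},{"dx":0,"dy":0,"dz":-1,"twist":0,"hand":55},{"dx":0,"dy":0,"dz":0,"twist":0,"hand":55}])

```text
t: 8.32
tcp_pos: [0.5077, 0.1849, 0.1833]
tool_rot: [[-0.961, -0.277, 0.0], [-0.277, 0.961, -0.0], [-0.0, -0.0, -1.0]]
wrist_force: [-0.9, -0.2, -2.3]
opening: 0.0614
```

Request:
send_rows(increments=[{"dx":0,"dy":0,"dz":-1,"twist":0,"hand":55},{"dx":0,"dy":0,"dz":-1,"twist":0,"hand":55},{"dx":0,"dy":0,"dz":0,"twist":0,"hand":55}])

```text
t: 8.57
tcp_pos: [0.5079, 0.1849, 0.1813]
tool_rot: [[-0.961, -0.277, 0.0], [-0.277, 0.961, 0.0], [-0.0, 0.0, -1.0]]
wrist_force: [0.2, -0.7, 0.2]
opening: 0.061
```

Contact with the rim begins at about z=0.182, as predicted. Continuing down.

Request:
send_rows(increments=[{"dx":0,"dy":0,"dz":-1,"twist":0,"hand":55},{"dx":0,"dy":0,"dz":-1,"twist":0,"hand":55},{"dx":0,"dy":0,"dz":0,"twist":0,"hand":55}])

```text
t: 8.82
tcp_pos: [0.5084, 0.1851, 0.1797]
tool_rot: [[-0.961, -0.277, 0.002], [-0.277, 0.961, 0.001], [-0.002, 0.0, -1.0]]
wrist_force: [4.3, 0.9, 3.9]
opening: 0.0613
```

Request:
send_rows(increments=[{"dx":0,"dy":0,"dz":-1,"twist":0,"hand":55},{"dx":0,"dy":0,"dz":-0.5,"twist":0,"hand":55},{"dx":0,"dy":0,"dz":0,"twist":0,"hand":55}])

```text
t: 9.07
tcp_pos: [0.508, 0.185, 0.1779]
tool_rot: [[-0.961, -0.277, 0.001], [-0.277, 0.961, 0.0], [-0.001, 0.0, -1.0]]
wrist_force: [3.7, 1.1, 5.0]
opening: 0.0611
```

```bash
cat > look.py <<'E'
import sys
from h import *
np.set_printoptions(precision=2,suppress=True)
k=sys.argv[1]
for n,sl in (('top',(90,250,60,220)),('side',(40,170,110,270))):
    s=snap(n,n+k); b=cv2.cvtColor(s['pixels'],cv2.COLOR_RGB2BGR)
    f=3.7 if n=='top' else 4.5
    cv2.imwrite(f'pics/{n}{k}c.png',cv2.resize(b[sl[0]:sl[1],sl[2]:sl[3]],None,fx=f,fy=f,interpolation=cv2.INTER_CUBIC))
    P=pts(s);hsv=cv2.cvtColor(s['pixels'],cv2.COLOR_RGB2HSV); m=cv2.inRange(hsv,(100,120,60),(125,255,255))
    Q=Rb.T@(P.reshape(-1,3)-seat).T*1000; Q=Q.T.reshape(P.shape)
    m=(m>0)&(abs(Q[...,0])<115)&(abs(Q[...,1])<72)&(Q[...,2]>-15)&(Q[...,2]<40); q=Q[m]
    for it in range(4):
        A=np.c_[q[:,:2],np.ones(len(q))]; c=np.linalg.lstsq(A,q[:,2],rcond=None)[0]; r=q[:,2]-A@c
        q=q[abs(r)<max(2*r.std(),2)]
    print(n,'slope x,y, z0',np.round(c,4),'n',len(q),'x rng',np.percentile(Q[m][:,0],[.5,99.5]),'y rng',np.percentile(Q[m][:,1],[.5,99.5]))
e=env.sense();print('tcp box',box(e['tcp_pos']),e['wrist_force'],e['opening'],e['t'])
E
python3 look.py 5
```

```text
top slope x,y, z0 [-0.06  0.01 12.35] n 1888 x rng [-102.27   63.42] y rng [-65.23  65.7 ]
side slope x,y, z0 [-0.06  0.01  8.94] n 991 x rng [-107.02   61.63] y rng [-66.25  68.82]
tcp box [-24.58   0.88  37.94] [4.42 2.04 4.85] 0.06131192917891971 9.1667
```

View pics/side5c.png

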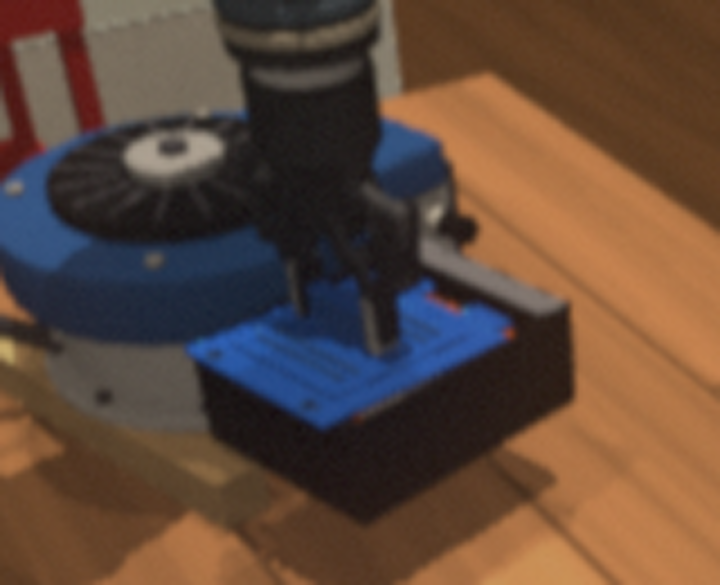

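View pics/top5c.png

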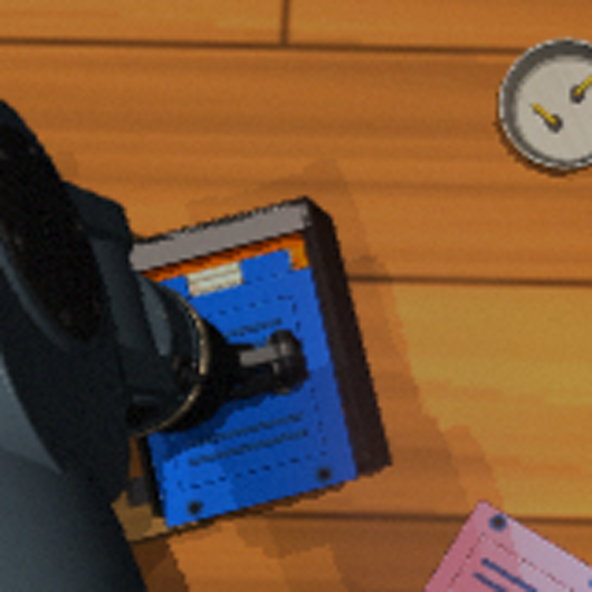

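Tilt is 0.06 rad with the tongues down and just short of the lip, sitting clear below it. Advancing along the box's +x.

Request:
send_rows(increments=[{"dx":1.92,"dy":0.55,"dz":0,"twist":0,"hand":55},{"dx":1.92,"dy":0.55,"dz":0,"twist":0,"hand":55},{"dx":1.92,"dy":0.55,"dz":0,"twist":0,"hand":55},{"dx":1.92,"dy":0.55,"dz":0,"twist":0,"hand":55},{"dx":1.92,"dy":0.55,"dz":0,"twist":0,"hand":55},{"dx":1.92,"dy":0.55,"dz":0,"twist":0,"hand":55},{"dx":0,"dy":0,"dz":0,"twist":0,"hand":55},{"dx":0,"dy":0,"dz":0,"twist":0,"hand":55}])

```text
t: 9.83
tcp_pos: [0.5196, 0.1883, 0.1778]
tool_rot: [[-0.961, -0.277, 0.0], [-0.277, 0.961, 0.0], [-0.0, -0.0, -1.0]]
wrist_force: [1.8, 0.8, -0.5]
opening: 0.0615
```

```bash
python3 look.py 6
```

```text
top slope x,y, z0 [-0.06  0.01 12.93] n 1879 x rng [-90.36  73.74] y rng [-65.38  65.58]
side slope x,y, z0 [-0.05  0.    9.53] n 1002 x rng [-94.46  83.93] y rng [-66.73  69.85]
tcp box [-12.68   0.86  37.8 ] [ 1.3  -0.26 -1.9 ] 0.06123327527185853 9.9333
```

View pics/top6c.png

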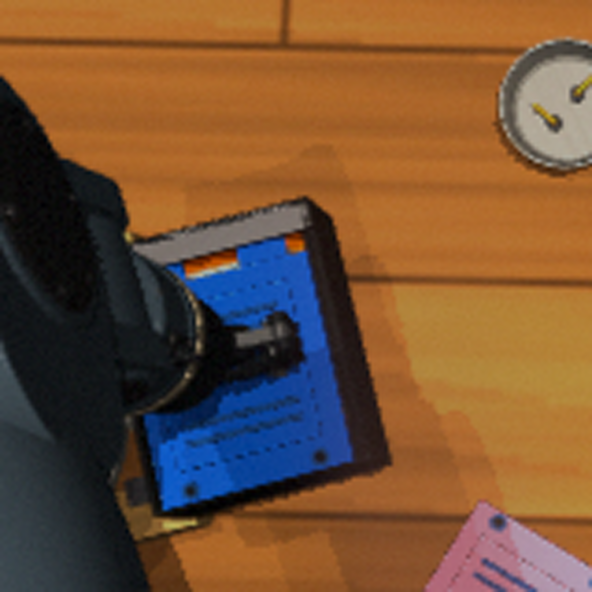

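View pics/side6c.png

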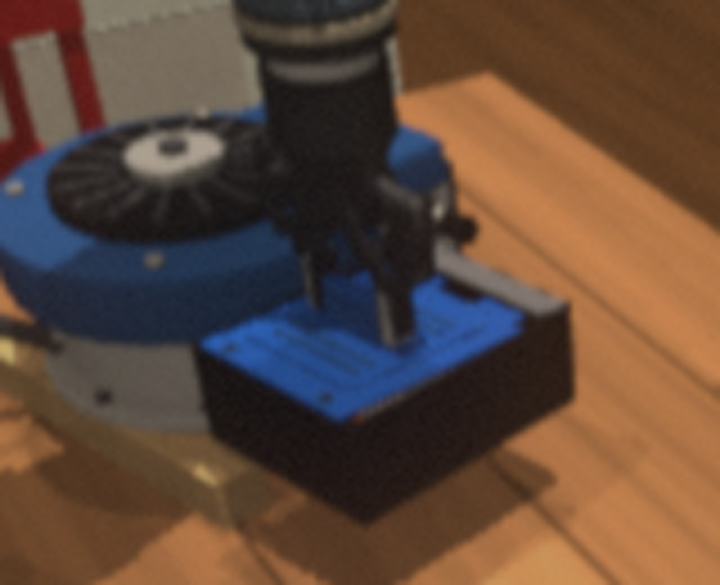

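The tongues are now hidden under the lip (top crop around (205,265) and (285,245)), and tilt is still 0.055 rad. Advance the last 6.5 mm, then lower.

Request:
send_rows(increments=[{"dx":1.56,"dy":0.4,"dz":0,"twist":0,"hand":55},{"dx":1.56,"dy":0.4,"dz":0,"twist":0,"hand":55},{"dx":1.56,"dy":0.4,"dz":0,"twist":0,"hand":55},{"dx":1.56,"dy":0.4,"dz":0,"twist":0,"hand":55},{"dx":0,"dy":0,"dz":0,"twist":0,"hand":55},{"dx":0,"dy":0,"dz":0,"twist":0,"hand":55},{"dx":0,"dy":0,"dz":0,"twist":0,"hand":55}])

```text
t: 10.52
tcp_pos: [0.5255, 0.1898, 0.1777]
tool_rot: [[-0.961, -0.277, -0.0], [-0.277, 0.961, -0.0], [0.0, -0.0, -1.0]]
wrist_force: [0.3, -0.1, -2.6]
opening: 0.0611
```

```bash
python3 look.py 7
```

```text
top slope x,y, z0 [-0.05  0.01 13.46] n 1845 x rng [-84.19  72.96] y rng [-65.63  65.67]
side slope x,y, z0 [-0.05  0.01  9.94] n 956 x rng [-88.15  86.8 ] y rng [-66.55  65.77]
tcp box [-6.38  0.7  37.82] [-0.01 -0.35 -2.4 ] 0.06164019353882115 10.6167
```

Request:
send_rows(increments=[{"dx":0,"dy":0,"dz":-1,"twist":0,"hand":55},{"dx":0,"dy":0,"dz":-1,"twist":0,"hand":55},{"dx":0,"dy":0,"dz":-1,"twist":0,"hand":55},{"dx":0,"dy":0,"dz":0,"twist":0,"hand":55}])

```text
t: 10.95
tcp_pos: [0.5254, 0.1898, 0.1747]
tool_rot: [[-0.961, -0.277, -0.0], [-0.277, 0.961, -0.0], [0.0, 0.0, -1.0]]
wrist_force: [-1.7, -0.1, 1.4]
opening: 0.0613
```

Request:
send_rows(increments=[{"dx":0,"dy":0,"dz":-1,"twist":0,"hand":55},{"dx":0,"dy":0,"dz":-1,"twist":0,"hand":55},{"dx":0,"dy":0,"dz":0,"twist":0,"hand":55}])

```text
t: 11.2
tcp_pos: [0.5255, 0.1898, 0.1728]
tool_rot: [[-0.961, -0.277, 0.0], [-0.277, 0.961, 0.0], [-0.0, 0.0, -1.0]]
wrist_force: [-3.3, -1.4, 4.4]
opening: 0.0615
```

Request:
send_rows(increments=[{"dx":0,"dy":0,"dz":-1,"twist":0,"hand":55},{"dx":0,"dy":0,"dz":0,"twist":0,"hand":55}])

```text
t: 11.37
tcp_pos: [0.5255, 0.1898, 0.1718]
tool_rot: [[-0.961, -0.277, 0.0], [-0.277, 0.961, 0.0], [-0.0, 0.0, -1.0]]
wrist_force: [-1.9, -1.9, 4.5]
opening: 0.0614
```

```bash
python3 look.py 8
```

```text
top slope x,y, z0 [-0.    0.01  7.8 ] n 1831 x rng [-83.25  73.67] y rng [-65.94  65.58]
side slope x,y, z0 [-0.01 -0.    4.56] n 989 x rng [-91.45  84.32] y rng [-70.36  71.14]
tcp box [-6.33  0.67 31.85] [-3.89 -1.3   4.59] 0.06135100094724274 11.4667
```

Request:
send_rows(increments=[{"dx":0,"dy":0,"dz":-0.8,"twist":0,"hand":55},{"dx":0,"dy":0,"dz":0,"twist":0,"hand":55}])

```text
t: 11.63
tcp_pos: [0.5255, 0.1898, 0.1716]
tool_rot: [[-0.961, -0.277, 0.001], [-0.277, 0.961, 0.0], [-0.001, -0.0, -1.0]]
wrist_force: [-6.7, -2.2, 13.0]
opening: 0.0613
```

Request:
send_rows(increments=[{"dx":0,"dy":0,"dz":0,"twist":0,"hand":66},{"dx":0,"dy":0,"dz":0,"twist":0,"hand":75},{"dx":0,"dy":0,"dz":0,"twist":0,"hand":80},{"dx":0,"dy":0,"dz":0,"twist":0,"hand":80},{"dx":0,"dy":0,"dz":5,"twist":0,"hand":80},{"dx":0,"dy":0,"dz":15,"twist":0,"hand":80},{"dx":0,"dy":0,"dz":20,"twist":0,"hand":80},{"dx":0,"dy":0,"dz":20,"twist":0,"hand":80},{"dx":0,"dy":0,"dz":20,"twist":0,"hand":80},{"dx":0,"dy":0,"dz":0,"twist":0,"hand":80}])

```text
t: 12.47
tcp_pos: [0.5267, 0.1903, 0.2551]
tool_rot: [[-0.961, -0.277, 0.005], [-0.277, 0.961, 0.002], [-0.005, 0.0, -1.0]]
wrist_force: [0.7, 1.3, 0.3]
opening: 0.0799
```

```bash
sed -i 's/np.round(c,4)/[round(float(i),4) for i in c]/' look.py; python3 look.py 9
```

```text
top slope x,y, z0 [-0.0062, 0.005, 7.5233] n 2002 x rng [-83.19  74.22] y rng [-65.84  65.92]
side slope x,y, z0 [-0.0043, -0.0049, 4.3748] n 1137 x rng [-91.38  79.45] y rng [-71.16  70.92]
tcp box [ -5.93   0.71 111.63] [ 0.75  0.26 -0.2 ] 0.08005917626393559 12.5667
```

View pics/top9c.png

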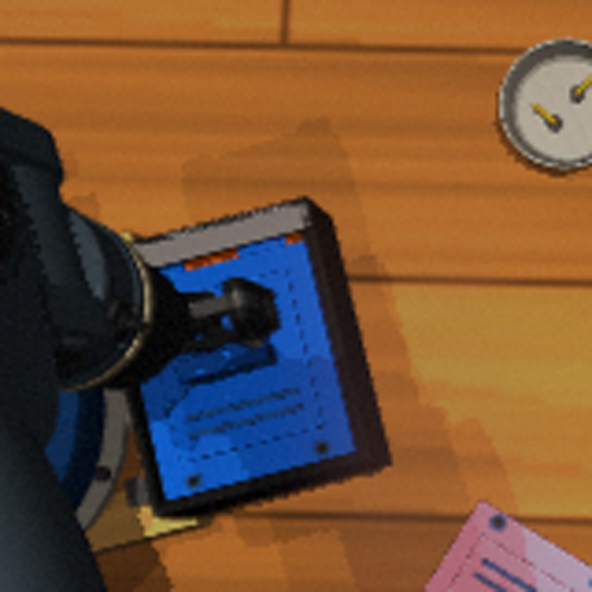

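View pics/side9c.png

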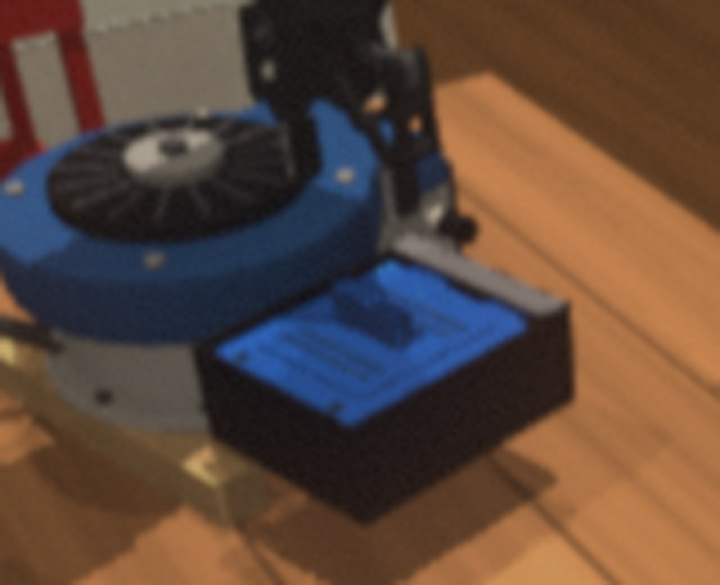

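Cover looks seated and level. I'll retreat for a clear final check.

Request:
send_rows(increments=[{"dx":0,"dy":0,"dz":15,"twist":0,"hand":80},{"dx":-5,"dy":-20,"dz":5,"twist":0,"hand":80},{"dx":-5,"dy":-25,"dz":0,"twist":0,"hand":80},{"dx":-5,"dy":-25,"dz":0,"twist":0,"hand":80},{"dx":-5,"dy":-25,"dz":0,"twist":0,"hand":80},{"dx":-5,"dy":-25,"dz":0,"twist":0,"hand":80},{"dx":-5,"dy":-25,"dz":0,"twist":0,"hand":80},{"dx":-5,"dy":-25,"dz":0,"twist":0,"hand":80},{"dx":-5,"dy":-25,"dz":0,"twist":0,"hand":80},{"dx":0,"dy":0,"dz":0,"twist":0,"hand":80},{"dx":0,"dy":0,"dz":0,"twist":0,"hand":80},{"dx":0,"dy":0,"dz":0,"twist":0,"hand":80}])

```text
t: 13.57
tcp_pos: [0.4853, -0.005, 0.2704]
tool_rot: [[-0.961, -0.276, -0.001], [-0.276, 0.961, 0.0], [0.001, 0.0, -1.0]]
wrist_force: [-0.0, 0.1, 0.2]
opening: 0.0798
```

```bash
python3 look.py 10
python3 - <<'E'
from h import *
s=load('top10');P=pts(s);Q=((P-seat)@Rb)*1000
hsv=cv2.cvtColor(s['pixels'],cv2.COLOR_RGB2HSV); m=cv2.inRange(hsv,(100,120,60),(125,255,255))
for nm,c in (('plate -x',(abs(Q[...,0]+73)<8)&(abs(Q[...,1])<55)),('panel +x',(abs(Q[...,0]-35)<12)&(abs(Q[...,1])<45)),('panel -x',(abs(Q[...,0]+45)<12)&(abs(Q[...,1])<45)),('plate +x',(abs(Q[...,0]-58)<5)&(abs(Q[...,1])<60))):
    k=c&(m>0)&(abs(Q[...,2])<30); print(nm,k.sum(),np.median(Q[k][:,2]))
E
```

```text
plate -x 0 nan
panel +x 0 nan
panel -x 0 nan
plate +x 0 nan
  ret = _var(a, axis=axis, dtype=dtype, out=out, ddof=ddof,
  arrmean = um.true_divide(arrmean, div, out=arrmean,
  ret = ret.dtype.type(ret / rcount)
Traceback (most recent call last):
  File "look.py", line 15, in <module>
    print(n,'slope x,y, z0',[round(float(i),4) for i in c],'n',len(q),'x rng',np.percentile(Q[m][:,0],[.5,99.5]),'y rng',np.percentile(Q[m][:,1],[.5,99.5]))
                                                                              ~~~~~~~~~~~~~^^^^^^^^^^^^^^^^^^^^^
IndexError: index -1 is out of bounds for axis 0 with size 0
  return _methods._mean(a, axis=axis, dtype=dtype,
  ret = ret.dtype.type(ret / rcount)
```

View pics/top10c.png

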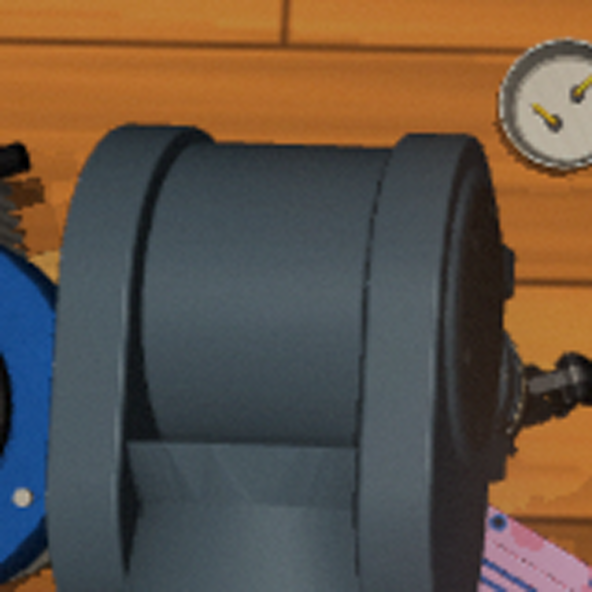

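The arm covers the box in the top view because the links lie on the far side. I'll move further right for a clear view.

Request:
send_rows(increments=[{"dx":0,"dy":-25,"dz":0,"twist":0,"hand":80},{"dx":0,"dy":-25,"dz":0,"twist":0,"hand":80},{"dx":0,"dy":-25,"dz":0,"twist":0,"hand":80},{"dx":0,"dy":-25,"dz":0,"twist":0,"hand":80},{"dx":0,"dy":-25,"dz":0,"twist":0,"hand":80},{"dx":0,"dy":-25,"dz":0,"twist":0,"hand":80},{"dx":0,"dy":-25,"dz":0,"twist":0,"hand":80},{"dx":0,"dy":-25,"dz":0,"twist":0,"hand":80},{"dx":0,"dy":0,"dz":0,"twist":0,"hand":80},{"dx":0,"dy":0,"dz":0,"twist":0,"hand":80}])

```text
t: 14.45
tcp_pos: [0.4858, -0.2053, 0.2704]
tool_rot: [[-0.961, -0.276, -0.001], [-0.276, 0.961, 0.0], [0.001, 0.001, -1.0]]
wrist_force: [-0.1, 0.5, -0.6]
opening: 0.08
```

```bash
python3 look.py 11
python3 - <<'E'
from h import *
for n in ('top11','side11'):
  s=load(n);P=pts(s);Q=((P-seat)@Rb)*1000
  hsv=cv2.cvtColor(s['pixels'],cv2.COLOR_RGB2HSV); m=cv2.inRange(hsv,(100,120,60),(125,255,255))
  for nm,c in (('plate -x',(abs(Q[...,0]+73)<8)&(abs(Q[...,1])<55)),('panel +x',(abs(Q[...,0]-35)<12)&(abs(Q[...,1])<45)),('panel -x',(abs(Q[...,0]+45)<12)&(abs(Q[...,1])<45)),('plate +x',(abs(Q[...,0]-58)<5)&(abs(Q[...,1])<60))):
    k=c&(m>0)&(abs(Q[...,2])<30); print(n,nm,k.sum(),np.median(Q[k][:,2]))
E
```

```text
top slope x,y, z0 [-0.0009, 0.0021, 7.8143] n 2732 x rng [-83.02  73.63] y rng [-65.83  67.  ]
side slope x,y, z0 [-0.0032, -0.005, 4.4317] n 1117 x rng [-91.46  85.8 ] y rng [-71.18  70.98]
tcp box [-153.15 -367.13  130.75] [ 0.25 -0.26  0.32] 0.08025451862586824 14.55
top11 plate -x 263 6.319833511478357
top11 panel +x 316 9.680628865402662
top11 panel -x 334 9.554259668387965
top11 plate +x 185 6.015358321078579
side11 plate -x 129 3.2230261270882465
side11 panel +x 111 5.998941557086801
side11 panel -x 144 6.317984030416223
side11 plate +x 55 2.5827954070720693
```

View pics/top11.png

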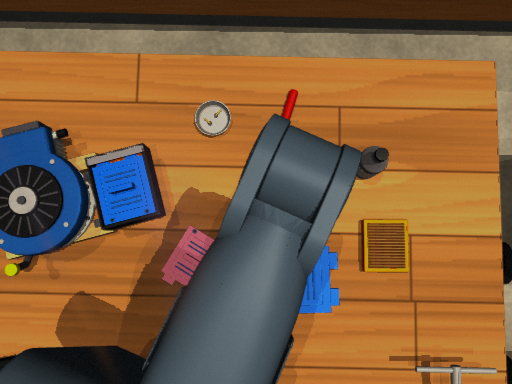

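View pics/side11c.png

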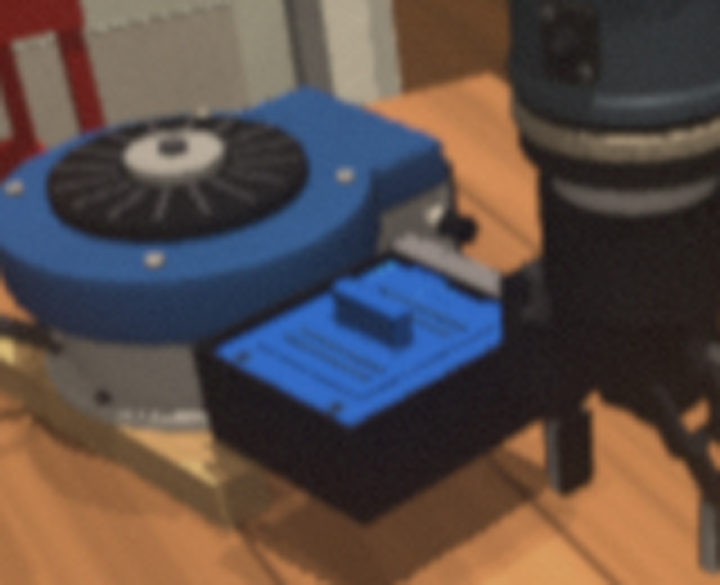

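View pics/top11c.png

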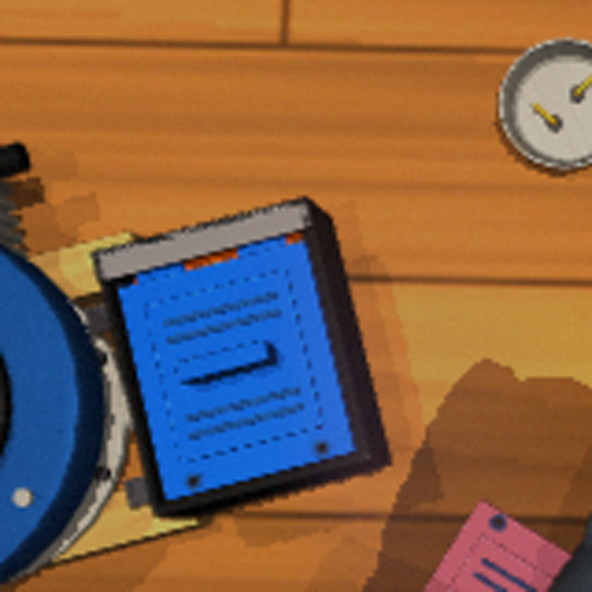

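The clear view shows the cover seated: plate height 4.7 mm averaged over both views (5 expected), slope under 0.006 rad, tongues under the lip. The arm is free. Handing in.

```bash
python3 -c "
from h import *
print(workorder.job_done())"
```

```text
the job is handed in; nothing more can be done
None
```

The blue cover is back on the filter box, level and with both tongues under the grey lip. I handed the job in at about 14.5 s; no verdict is reported.

**What I did:** I chose the smaller of the two blue covers and gripped its fin by the two ends, so the cover could pivot in the pads. Pressing it on the box's -x rim tipped it to about 0.06 rad, tongues down. I slid the tongues under the lip with the tilt at about 0.055 rad, moved it home, lowered it level with at most 13 N of measured wrist force, let go and backed away.

**Last checks:**
- **Level:** the slope is at most 0.005 rad in both views.
- **Height:** the plate's top is 4.7 mm above the seat, averaged over both views; 5 mm is right.
- **Position:** in the top view the far (-x) edge is at about -84 mm (-84.5 is home), and the sides are centred within about 1 mm.
- **Other things:** dish, old filter, bottle and the visible part of the screwdriver look unmoved in the last top view. I compared these by eye, not by measurement.

**What disagreed:**
- **Camera offset:** the two cameras differ by about 3 mm in height and 2–3 mm in x. I averaged them.
- **Tongue depth:** the tongue ends are hidden under the lip, so their depth of about 12 mm is worked out from the far edge rather than seen.
- **Failed steps:** one final look failed because the arm hid the box, so I moved it aside and looked again. The first move call was refused because rows need every field.

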